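Stamp test discs onto a culture plate with the blue disc press

TASK

Use the blue disc press and leave the orange one alone. First slide its dish carrier fully home under the drum; then press the blue plunger cap down through the soft first stop to the firm second stop, hold it there about half a second, and let it rise all the way up again.

Things in the scene. Friction and masses are not known exactly. Their poses are not given: they have to be found in the camera images.
- blue_cap (a point): Centre of the top of the blue press's plunger cap: upright blue disc, 44 mm across, 13 thick, highest part of the press. At rest 150 mm above the table. Moves straight down: soft stroke of 16 mm (2 to 5 N), a first stop felt there, then a stiffer stroke of 10 mm (8 to 14 N) to a rigid second stop, cap top then 124 mm above the table. Springs raise it when let go.
- blue_press: The press, fixed to the bench: aluminium base 260 x 130 mm, cream drum 96 mm across with a blue band, 50 to 85 mm above the table, six small cartridges on it up to 102 mm, cream column behind. Origin: on the table under the plunger axis. +x: the way the carrier slides home, roughly away from the robot.
- blue_handle (a point): On the axis of the blue press's carrier handle, 45 mm above the table: upright blue post with a thin black ring, 16 mm diameter, from the carrier plate (21 mm above the table) up to 63 mm, on the press's robot side. The carrier (steel, 104 mm wide, holds a 90 mm dish) slides along the level line from post to plunger axis; when home the post is 115 mm from that axis.
- blue_carrier (a joint): How far the blue press's dish carrier is pulled out (m): 0 is fully home against a rigid stop with the dish under the drum, 0.08 is fully out. Sliding takes about 2 N; it stays where it is left.
- orange_cap (a point): The same point on the plunger cap of the other press, alike but with orange cap, band and handle, 150 mm above the table; not to be used.
- orange_handle (a point): The same point, 45 mm above the table, in the carrier handle of the orange press (orange post); not to be moved.

How it is judged (in metres and radians):
On the way, in this order (a step that is already met when the one before it is completed fails the run):
1. the blue press's dish carrier is fully home (value of joint blue_carrier below 0.008 m), for 0.2 s.
2. the blue plunger is held down at the firm second stop (cap top within 4 mm of its lowest point) (height (world z) of blue_cap below 0.128 m and value of joint blue_carrier below 0.012 m), for 0.3 s.
3. the blue plunger has risen again (height (world z) of blue_cap above 0.144 m), for 0.2 s.
At the end, for the whole second after the job is handed in: The blue press's dish carrier is home (within 12 mm of its stop) and its plunger cap is back up (cap top within 6 mm of its rest height of 150 mm), after having been held at the second stop (value of joint blue_carrier below 0.012 m and height (world z) of blue_cap above 0.144 m); the robot touches nothing.
It fails at once if the blue plunger is pressed (more than 8 mm) while its carrier is more than 12 mm from home (height (world z) of blue_cap below 0.142 m and value of joint blue_carrier above 0.012 m).
It fails at once if the orange press's plunger is pressed (more than 8 mm) (distance of orange_cap from where it was at the start of the episode above 0.008 m).
It fails at once if the orange press's carrier is moved (more than 10 mm) (distance of orange_handle from where it was at the start of the episode above 0.01 m).
It also fails if it takes over 42 s, if anything falls off the work surface, if the arm or the gripper's body presses on something with over 40 N, if the wrist force passes 120 N, or if a joint passes its speed limit or range.

ROBOT

A 6-joint arm with a two-finger parallel gripper is mounted at the origin on the work surface. World frame = base frame: x ahead of the robot, y to its left, z up, the work surface at z = 0. Lengths are in mm, angles in rad, forces in N, time in s.
With the tool pointing down it reaches from about 300 to 950 mm from the base axis. Payload 3.1 kg.
Tool frame: the origin (TCP) lies at the very end of the fingers, on their centre line; the grasp point (between the pads) lies 19 mm behind it; z points along the fingers, y is the line along which they close (so a half turn about z gives the same grasp; the last joint's range is limited). The gripper opens to 85 mm and grips with 20 to 120 N. Pads are 22 mm wide; open, the fingers measure 114 mm over their backs; the gripper's body (76 mm by 85 mm) begins 54 mm behind the grasp point. The pads swing forward as they close: fully open they stand 13 mm farther back than shut.
Start: joints at [1.266, 0.308, 1.634, -0, 1.2, -0.07], TCP at [145.431, 607.85, 231.272] pointing down, gripper open.
Joint ranges: [-3.06, 3.06], [-0.79, 1.96], [0.05, 2.63], [-1.19, 4.34], [0.05, 2.64], [-2.94, 2.94]. Speed limits (rad/s): [2.79, 2.79, 3.14, 3.14, 3.14, 3.14].

INTERFACE

Orientations are given as a unit quaternion [x, y, z, w].
In Python, from station import bot gives the robot as it stands.
- The arm moves only by the tool play_rows, never from a script. Its arguments are lists of equal length, an entry for each row: "travel": the shift along the world's x, y, z in cm, a list of three; "twist": the turn about the world's z in rad; "claw": the closure, from 0 (fully open) to 1 (shut). In form: {"travel": [[dx, dy, dz], ...], "twist": [twist, ...], "claw": [claw, ...]}. A call has 1 to 20 rows; each row is the pose to reach, as a shift and turn from the pose commanded when the call began; what a row does not reach only later rows make up. A row lasts 1/10 s, in which the tool goes at most 50 mm and 8.59 degrees, less where a joint would pass 70% of its speed; a pose out of reach is approached as far as the arm can. A call with a gripper value outside its range is refused whole. The fingers move at their own pace and stop on an object; "force" is the grip in N (left out, the last holds). Time passes only in rows, so rows that repeat a pose let the fingers close. It gives the time, the measured TCP pose, the force, the opening and the grip force at its end, in the units of the state.
- bot.read_state(): the state, without advancing time (a new reading comes with each control period).
- bot.grab_frame(name): name is "scene" or "side" or "wrist"; returns (picture, depth): 384x512x3 uint8, blue, green, red; 384x512 float32, mm along the optical axis (not along the pixel's ray), 0 where there is no reading.
- bot.calibration(name): a dict with "camera_matrix" (3x3 intrinsics, pixels), "xyz" and "rotation" of the camera in the world. Camera axes: x right, y up, looking along -z (the intrinsics and any distortion apply to the point x, -y, -z); pixel columns grow to the right and rows downward; lengths in mm; the calibration is good to about 2 mm. A picture is of the moment at which its call begins: read the wrist's pose just before it. calibration takes no time and is no camera call; for the wrist camera it gives the pose at the moment of the call.
- bot.sign_off(): hands the job in; it is judged then, once.
The state is a dict: "clock": time; "joint_pos": joint angles; "qd": joint speeds; "tau": joint torques, N m; "ee_pos": TCP position; "tool_rot": TCP orientation; "contact_force": force on the tool from outside, world axes, zero at the start; "ft_torque": the same for the moment, N m; "width": opening from 0.0 (shut) to 1.0 (fully open); "finger_force": force on a finger pad.
Only numpy, scipy, OpenCV 4.12 (cv2) and the standard library are available. Lean on these libraries where they do the work, as an engineer would, in place of code of your own. Each camera call takes 0.05 s, during which the arm holds its last target. There are 200 camera calls.

## Working session

There is one attempt and no reset: what is moved stays moved. The work goes in short steps, Python scripts to look and compute and a tool call to move; the robot and the scene stay as the last step left them, time stands still between calls to the robot, and variables do not carry over. Pictures are saved under pics/ and viewed, at most 10 in all, crops included, and the job is handed in when it is done.

Besides the shell and the picture viewer there is one more tool, called after "Request:" as a command line: name --pt "numbers of a row" for each row, then --argument value for the rest. play_rows: Moves the arm, as the interface text tells. Its arguments: {"type":"object","properties":{"travel":{"type":"array","items":{"type":"array","items":{"type":"number"}}},"twist":{"type":"array","items":{"type":"number"}},"claw":{"type":"array","items":{"type":"number"}},"force":{"type":"number"}},"required":["travel","twist","claw"]}

```bash
mkdir -p pics; cat > h.py <<'E'
import numpy as np, cv2
from station import bot
def cloud(name):
    c=bot.calibration(name); im,d=bot.grab_frame(name)
    K=np.array(c["camera_matrix"]);R=np.array(c["rotation"])
    if R.shape!=(3,3):
        from scipy.spatial.transform import Rotation as Ro
        R=Ro.from_quat(R).as_matrix()
    v,u=np.indices(d.shape)
    P=np.stack([(u-K[0,2])/K[0,0]*d,-(v-K[1,2])/K[1,1]*d,-d],-1)@R.T+np.array(c["xyz"])
    P[d==0]=np.nan
    return im,d,P
E
python3 - <<'E'
from h import *
print(bot.read_state()); print(bot.calibration("scene"))
out=[]
for n in ("scene","side"):
    im,d,P=cloud(n); out.append(im)
    np.savez(f"{n}.npz",im=im,P=P)
    h=cv2.cvtColor(im,cv2.COLOR_BGR2HSV)
    for nm,lo,hi in(("blue",95,125),("orange",5,18)):
        m=(h[...,0]>=lo)&(h[...,0]<=hi)&(h[...,1]>130)&(h[...,2]>60)
        for a,b in((140,158),(25,66)):
            k=m&(P[...,2]>a)&(P[...,2]<b)
            k=k.astype(np.uint8); N,L,S,C=cv2.connectedComponentsWithStats(k)
            for i in range(1,N):
                if S[i,4]>15: print(n,nm,a,S[i],np.nanmean(P[L==i],0).round(),np.nanmin(P[L==i],0).round(),np.nanmax(P[L==i],0).round())
cv2.imwrite("pics/a.png",cv2.resize(np.vstack(out),(400*1,600)) if 0 else out[0]); cv2.imwrite("pics/b.png",out[1])
E
```

```text
{'clock': 0.0, 'joint_pos': array([ 1.26628855e+00,  3.09043860e-01,  1.63521544e+00,  9.69906709e-06,
        1.19968901e+00, -6.96680291e-02]), 'qd': array([-0.0011203 , -0.00086128,  0.00043846,  0.00034084,  0.00125691,
        0.00105345]), 'tau': array([-2.07408295e-03, -4.15261495e+01, -2.76662654e+01, -2.97450824e-04,
        1.04077620e-02,  7.70943075e-06]), 'ee_pos': array([145.18245311, 607.04404191, 230.00911985]), 'tool_rot': array([ 1.17151912e-01,  9.93113308e-01, -1.15643803e-03, -2.23513262e-04]), 'contact_force': array([ 0.30181758,  0.25756761, -0.39169981]), 'ft_torque': array([ 0.00339135,  0.02949647, -0.03373275]), 'finger_force': 0.0, 'width': 0.9939594227246793}
{'camera_matrix': array([[370.90372403,   0.        , 256.47053479],
       [  0.        , 370.90372403, 191.13984979],
       [  0.        ,   0.        ,   1.        ]]), 'xyz': array([927.40592785, -86.6052273 , 706.48845143]), 'rotation': array([0.21053926, 0.1683711 , 0.60360274, 0.75032535])}
scene blue 140 [351 185  25  22 432] [646. 166. 151.] [625. 146. 143.] [665. 189. 154.]
scene blue 25 [
[... 393 characters left out ...]
 [642. 161. 150.] [622. 143. 145.] [662. 185. 152.]
side blue 25 [205 156   6   5  22] [479. 177.  63.] [474. 170.  58.] [486. 187.  64.]
side blue 25 [206 164   3   8  18] [478. 173.  40.] [475. 171.  29.] [480. 176.  49.]
side orange 140 [292 212  31  24 595] [ 629. -197.  149.] [ 609. -214.  140.] [ 651. -171.  152.]
side orange 25 [199 116  16   5  35] [472. 442.  63.] [449. 433.  58.] [495. 453.  66.]
side orange 25 [174 269  10   9  71] [ 444. -193.   62.] [ 436. -198.   58.] [ 450. -184.   65.]
side orange 25 [177 280   8  13  81] [ 445. -197.   39.] [ 439. -198.   26.] [ 450. -195.   52.]
side orange 25 [294 287  16   3  20] [ 619. -238.   65.] [ 610. -240.   63.] [ 630. -234.   66.]
```

View pics/a.png

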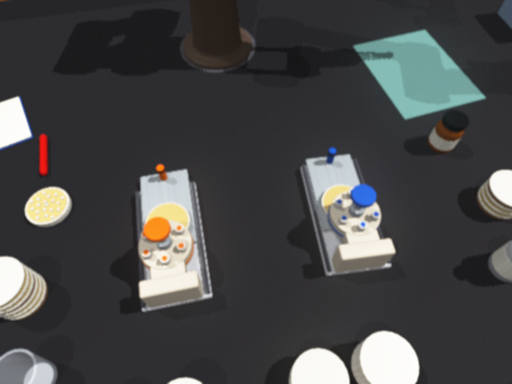

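View pics/b.png

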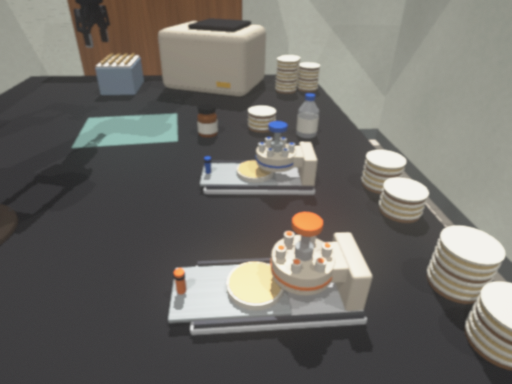

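The scene view shows the blue press on the right, with its cap at (364,196) and handle at (332,156). In the side view the blue press is the far one, with its cap at (278,127). That puts the cap at about (644,166) and the post at about (481,179). They are 164 mm apart, so the carrier is about 49 mm out, which is plausible. I'll close the gripper and move to the robot side of the post.

Request:
play_rows --pt "29.2 -42.6 0" --pt "29.2 -42.6 0" --pt "29.2 -42.6 0" --pt "29.2 -42.6 0" --pt "29.2 -42.6 0" --pt "29.2 -42.6 0" --pt "29.2 -42.6 0" --pt "29.2 -42.6 0" --pt "29.2 -42.6 0" --pt "29.2 -42.6 0" --pt "29.2 -42.6 0" --pt "29.2 -42.6 0" --pt "29.2 -42.6 0" --pt "29.2 -42.6 -10" --pt "29.2 -42.6 -10" --pt "29.2 -42.6 -10" --pt "29.2 -42.6 -10" --twist '[0.16,0.16,0.16,0.16,0.16,0.16,0.16,0.16,0.16,0.16,0.16,0.16,0.16,0.16,0.16,0.16,0.16]' --claw '[1,1,1,1,1,1,1,1,1,1,1,1,1,1,1,1,1]'

```text
clock: 1.8
ee_pos: [436.0, 182.6, 130.9]
tool_rot: [0.036, 0.999, -0.0, -0.001]
contact_force: [0.2, 0.6, 0.9]
width: 0.001
finger_force: 0.0
```

```bash
python3 - <<'E'
from h import *
im,d,P=cloud("wrist"); cv2.imwrite("pics/c.png",im)
h=cv2.cvtColor(im,cv2.COLOR_BGR2HSV)
m=(h[...,0]>=95)&(h[...,0]<=125)&(h[...,1]>130)&(h[...,2]>60)
for a,b in((144,158),(58,66)):
    k=(m&(P[...,2]>a)&(P[...,2]<b)).astype(np.uint8); N,L,S,C=cv2.connectedComponentsWithStats(k)
    for i in range(1,N):
        if S[i,4]>40: print(a,S[i],np.nanmedian(P[L==i],0).round(1),np.nanpercentile(P[L==i],1,0).round(),np.nanpercentile(P[L==i],99,0).round())
E
```

```text
(no output)
```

View pics/c.png

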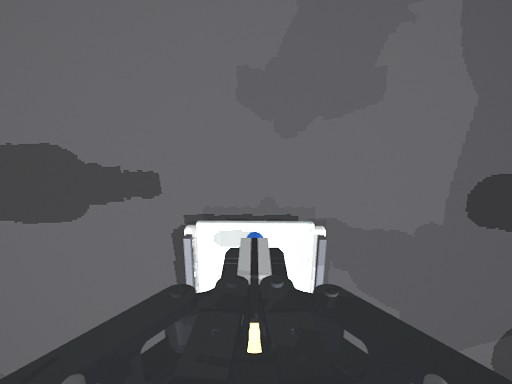

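The wrist view shows the blue post at (255,237), directly in line with the closed fingertips at x≈254, so the lateral alignment is good. Next I descend and push along the slide.

Request:
play_rows --pt "0 0 -4.5" --pt "0 0 -9" --pt "0 0 -9" --pt "0 0 -9" --pt "1 -0.1 -9" --pt "2 -0.2 -9" --pt "2.7 -0.2 -9" --pt "3.3 -0.2 -9" --pt "3.9 -0.3 -9" --pt "4.5 -0.3 -9" --pt "5 -0.4 -9" --pt "5.5 -0.4 -9" --pt "6 -0.4 -9" --pt "6.4 -0.5 -9" --pt "6.8 -0.5 -9" --pt "6.8 -0.5 -9" --twist '[0,0,0,0,0,0,0,0,0,0,0,0,0,0,0,0]' --claw '[1,1,1,1,1,1,1,1,1,1,1,1,1,1,1,1]'

```text
clock: 3.45
ee_pos: [506.3, 176.8, 41.2]
tool_rot: [0.037, 0.999, 0.0, 0.001]
contact_force: [-0.8, 1.0, -0.1]
width: -0.001
finger_force: 0.1
```

Request:
play_rows --pt "0.2 0 0" --pt "0.4 0 0" --pt "0.5 0 0" --pt "0.5 0 0" --twist '[0,0,0,0]' --claw '[1,1,1,1]'

```text
clock: 3.85
ee_pos: [509.8, 176.7, 41.2]
tool_rot: [0.037, 0.999, -0.0, -0.001]
contact_force: [-3.3, -2.0, 2.1]
width: 0.002
finger_force: 1.5
```

Request:
play_rows --pt "0.2 0 0" --pt "0.4 0 0" --pt "0.6 0 0" --pt "0.6 0 0" --twist '[0,0,0,0]' --claw '[1,1,1,1]'

```text
clock: 4.25
ee_pos: [509.8, 176.8, 40.5]
tool_rot: [0.038, 0.999, -0.001, -0.007]
contact_force: [-13.4, 0.2, 11.3]
width: -0.001
finger_force: 7.4
```

```bash
python3 - <<'E'
from h import *
im,d,P=cloud("side")
cv2.imwrite("pics/d.png",cv2.resize(im[90:210,170:350],(720,480)))
h=cv2.cvtColor(im,cv2.COLOR_BGR2HSV)
m=(h[...,0]>=95)&(h[...,0]<=125)&(h[...,1]>130)&(h[...,2]>60)
for a,b in((144,158),(25,66)):
    k=(m&(P[...,2]>a)&(P[...,2]<b)).astype(np.uint8); N,L,S,C=cv2.connectedComponentsWithStats(k)
    for i in range(1,N):
        if S[i,4]>12: print(a,S[i],np.nanmean(P[L==i],0).round(1),np.nanmin(P[L==i],0).round(),np.nanmax(P[L==i],0).round())
E
```

```text
144 [269 121  18   9 127] [642.2 160.9 149.6] [623. 145. 144.] [661. 187. 152.]
25 [226 157   5   3  15] [528.6 173.5  63.1] [524. 169.  61.] [534. 178.  65.]
```

View pics/d.png

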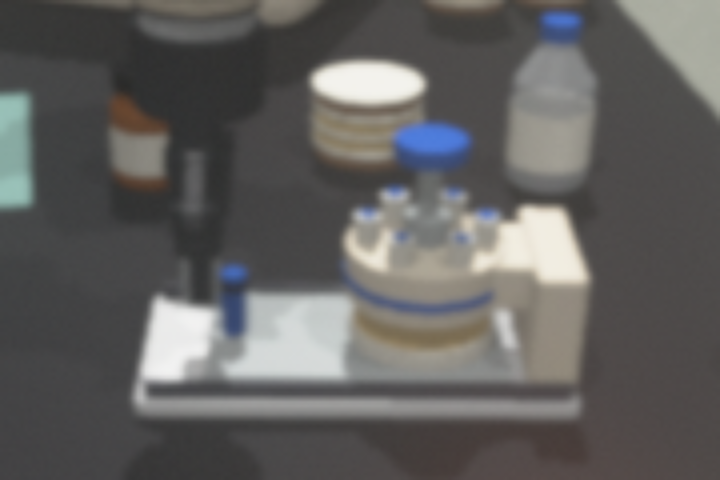

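The side crop shows the post at (233,300) against the fingers, with the dish under the drum. The force rises at a fixed position and the post is at (529,174), 115 mm from the axis, so the carrier is home. I'll back off, rise and move over the cap.

Request:
play_rows --pt "-1.5 0 0" --pt "-4 0 0" --pt "-4 0 4" --pt "-4 0 9" --pt "-4 0 14" --pt "-4 0 16" --pt "0 -0.4 16" --pt "4 -0.6 16" --pt "8 -0.8 16" --pt "12.7 -1.1 16" --pt "12.7 -1.1 16" --pt "12.7 -1.1 16" --pt "12.7 -1.1 13" --pt "12.7 -1.1 12" --pt "12.7 -1.1 12" --pt "12.7 -1.1 12" --twist '[0,0,0,0,0,0,0,0,0,0,0,0,0,0,0,0]' --claw '[1,1,1,1,1,1,1,1,1,1,1,1,1,1,1,1]'

```text
clock: 5.9
ee_pos: [642.9, 166.2, 161.8]
tool_rot: [0.037, 0.999, 0.0, 0.0]
contact_force: [-0.1, 0.1, -0.4]
width: 0.001
finger_force: 0.0
```

```bash
python3 - <<'E'
from h import *
s=bot.read_state(); print(s["ee_pos"],s["contact_force"],s["clock"])
a=cv2.resize(bot.grab_frame("scene")[0][120:280,280:440],(400,400));b=cv2.resize(bot.grab_frame("side")[0][80:200,220:340],(400,400))
cv2.imwrite("pics/e.png",np.hstack([a,b]))
E
```

```text
[642.91865333 166.16342032 161.84272404] [-0.05525587  0.08964555 -0.35811923] 5.9
```

View pics/e.png

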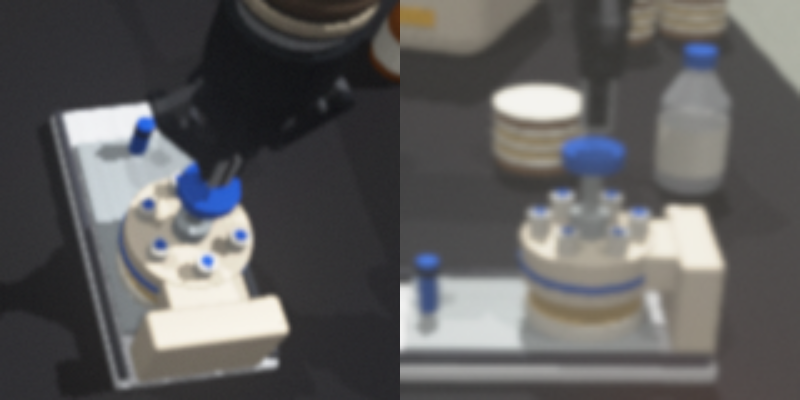

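The fingers stand over the cap in both crops: left, tips at (222,170) with the cap at (209,190); right, tips at (597,120) with the cap at (593,155). Pressing now.

Request:
play_rows --pt "0 0 -0.8" --pt "0 0 -1.2" --pt "0 0 -1.6" --pt "0 0 -2" --pt "0 0 -2.4" --pt "0 0 -2.8" --pt "0 0 -3.2" --pt "0 0 -3.6" --pt "0 0 -3.9" --pt "0 0 -4.1" --pt "0 0 -4.1" --twist '[0,0,0,0,0,0,0,0,0,0,0]' --claw '[1,1,1,1,1,1,1,1,1,1,1]'

```text
clock: 7.1
ee_pos: [644.1, 166.0, 123.9]
tool_rot: [0.037, 0.999, 0.0, 0.0]
contact_force: [-6.0, -1.6, 17.1]
width: -0.001
finger_force: 8.3
```

Request:
play_rows --pt "0 0 -0.2" --pt "0 0 -0.4" --pt "0 0 -0.4" --pt "0 0 -0.4" --twist '[0,0,0,0]' --claw '[1,1,1,1]'

```text
clock: 7.5
ee_pos: [644.5, 166.1, 123.7]
tool_rot: [0.037, 0.999, 0.0, 0.001]
contact_force: [-10.7, -1.1, 30.2]
width: 0.001
finger_force: 14.9
```

The cap is on the rigid second stop: z stays at 124 mm while the force rises to 30 N. I'll hold a little longer, then let it rise.

Request:
play_rows --pt "0 0 0" --pt "0 0 0" --pt "0 0 0.5" --pt "0 0 1" --pt "0 0 1.5" --pt "0 0 2" --pt "0 0 2.5" --pt "0 0 3" --pt "0 0 3.5" --pt "0 0 5" --pt "0 0 8" --pt "0 0 12" --pt "0 0 13" --pt "0 0 13" --pt "0 0 13" --pt "0 0 13" --twist '[0,0,0,0,0,0,0,0,0,0,0,0,0,0,0,0]' --claw '[1,1,1,1,1,1,1,1,1,1,1,1,1,1,1,1]'

```text
clock: 9.1
ee_pos: [641.9, 165.5, 243.7]
tool_rot: [0.037, 0.999, -0.001, -0.002]
contact_force: [0.6, -0.3, -0.0]
width: 0.002
finger_force: 0.0
```

```bash
python3 - <<'E'
from h import *
im,d,P=cloud("side")
h=cv2.cvtColor(im,cv2.COLOR_BGR2HSV)
m=(h[...,0]>=95)&(h[...,0]<=125)&(h[...,1]>130)&(h[...,2]>60)
for a,b in((110,158),(25,66)):
    k=(m&(P[...,2]>a)&(P[...,2]<b)).astype(np.uint8); N,L,S,C=cv2.connectedComponentsWithStats(k)
    for i in range(1,N):
        if S[i,4]>12: print(a,S[i],np.nanmean(P[L==i],0).round(1),np.nanmax(P[L==i],0).round())
E
```

```text
110 [306  93   9   4  26] [783.5 441.8 130.2] [795. 462. 132.]
110 [269 121  18   9 126] [642.3 160.7 149.8] [662. 185. 152.]
25 [225 157   6   4  18] [528.  173.2  62.7] [534. 179.  64.]
```

The cap is back at 150 mm and the post is still at the home position. The robot is clear of everything.

```bash
python3 -c "
from station import bot
print(bot.sign_off())"
```

```text
the job is handed in; nothing more can be done
None
```

I slid the blue carrier home, held the plunger on its second stop for at least half a second, let it rise to about 150 mm, never used the orange press, and handed the job in at about 9 s; no verdict came back.

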